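Sweep brass offcuts from a soldering board into the scrap tray

ROBOT

A 6-joint arm with a two-finger parallel gripper is mounted at the origin on the work surface. World frame = base frame: x ahead of the robot, y to its left, z up, the work surface at z = 0. Lengths are in mm, angles in rad, forces in N, time in s.
With the tool pointing down it reaches from about 350 to 875 mm from the base axis. Payload 4.2 kg.
Tool frame: the origin (TCP) lies between the finger pads; the fingertips stand 11 mm ahead of it and the grasp point (between the pads) lies 8 mm behind it; z points along the fingers, y is the direction in which the jaws open and shut (so a half turn about z gives the same grasp; the last joint's range is limited). The gripper opens to 85 mm and grips with 20 to 120 N. Pads are 22 mm wide; open, the fingers measure 114 mm over their backs; the gripper's body (76 mm by 85 mm) begins 54 mm behind the grasp point. The pads swing forward as they close: fully open they stand 13 mm farther back than shut.
Start: joints at [-1.028, 0.385, 0.008, 0, -1.194, -0.259], TCP at [175.02, -599.973, 242.312] pointing down, gripper open.
Joint ranges: [-3.14, 3.14], [-1.21, 2.06], [-1.07, 1.41], [-3.16, 2.05], [-2.99, -0.16], [-3.1, 3.1]. Speed limits (rad/s): [2.79, 2.79, 3.14, 3.14, 3.14, 3.14].

INTERFACE

Orientations are given as a unit quaternion [x, y, z, w].
In Python, from bench import * gives the robot as it stands. The module is installed in compiled form; this text tells all that it offers.
- The arm moves only by the tool drive_tool, never from a script. Its argument "increments" is a list of rows, each a list of 3 entries, a list of its own where there are three numbers: the gripper command: -1 is shut, 1 is fully open, values between are in proportion, then the shift along the tool's x, y, z scaled (see below), then the turn about the tool's z scaled (see below). In form: [[hand, [tx, ty, tz], turn], ...]. A call has 1 to 20 rows; each row shifts and turns the commanded pose from where the row before left it, along the tool's axes as they then stand; what a row does not reach is not made up. The controller multiplies each number of a shift by 0.3 m and each number of a turn by 2 rad. A row lasts 1/8 s, in which the tool goes at most 62.5 mm and 10.7 degrees, less where a joint would pass 70% of its speed; a pose out of reach is approached as far as the arm can. A call with a number of a shift or a turn outside -1 to 1 is refused whole. A call with a gripper value outside its range is refused whole. The fingers move at their own pace and stop on an object; the grip force is fixed at half the most. Time passes only in rows, so rows that do not move let the fingers close. It gives the time, the measured TCP pose, the force and the opening at its end, in the units of the state.
- read_state(): the state, without advancing time (a new reading comes with each control period).
- get_image(name): name is "side" or "top" or "wrist"; returns the picture (400x640x3 uint8, red, green, blue); there is no depth.
- calibration(name): a dict with "fovy" (degrees; the focal length in pixels is half the picture's height over the tangent of half this angle, whatever the lens; pixels are square), "cx", "cy" (the principal point, pixels), "R" (3x3) and "t" (3): a world point X has camera coordinates R X + t. Camera axes: x right, y down, z forward; pixel columns grow to the right and rows downward; lengths in mm; the calibration is good to about 2 mm. A picture is of the moment at which its call begins: read the wrist's pose just before it. calibration takes no time and is no camera call; for the wrist camera it gives the pose at the moment of the call.
- job_done(): hands the job in, once; it reports no verdict.
The state is a dict: "clock": time; "joints": joint angles; "joint_vel": joint speeds; "joint_efforts": joint torques, N m; "position": TCP position; "ee_rot": TCP orientation; "contact_force": force on the tool from outside, world axes, zero at the start; "wrist_torque": the same for the moment, N m; "gripper_width": finger opening in mm.
Only numpy, scipy, OpenCV 4.12 (cv2) and the standard library are available. Lean on these libraries where they do the work, as an engineer would, in place of code of your own. Each camera call takes 0.05 s, during which the arm holds its last target.

TASK

Clear the jeweller's soldering board: sweep the three brass offcuts (a round slug, a bar end and a tube end) along the board and over its edge so that they fall right into the plain scrap tray beside it (none left hanging on the board's edge), not into the divided sorting tray on the other side. Only push them, never pick them up, and leave the jar, the ring cone and everything else standing where it is.

Things in the scene. Friction and masses are not known exactly. Their poses are not given: they have to be found in the camera images.
- board: fixed soldering board: white slab 240 (its x) x 300 (its y) mm on a wooden base; flat rimless top 42 mm above the table. Origin: centre of the underside. Offcuts lie in two lanes along its y, 70 mm either side of the middle line, up to 95 mm from the centre along y, 100 mm apart within a lane; jar and cone stand on the middle line. A tray lies along its +y and its -y edge; which is where varies
- scrap_tray: plain open steel tray with no inner walls, fixed on the table, its long side parallel to and 2 mm from one 240 mm long edge of the board (the +y or the -y one). Outside 240 (x) x 110 (y) x 30 (high) mm, walls and floor 4 mm: its rim is 12 mm below the board's top. Origin: centre of the underside, on the table; axes parallel to the board's
- sorting_tray: tray of the same outside size, divided by inner walls into eight compartments with finished parts, along the opposite edge of the board, fixed. No offcut belongs in it. Origin: centre of the underside
- slug_mid (a point): centre of the slug: solid brass cylinder, 28 mm diameter, 14 mm high, about 75 g, standing flat on the board, free to slide
- bar_end_mid (a point): centre of the bar end: solid brass block 40 (its x) x 18 (its y) x 14 (high) mm, about 85 g, lying flat on the board at any yaw
- tube_end_mid (a point): centre of the tube end: brass ring, outside diameter 34 mm, hole 20 mm, 14 mm high, about 70 g, lying flat on the board
- slug: the slug; origin: centre of its underside
- bar_end: the bar end; origin: centre of its underside
- tube_end: the tube end; origin: centre of its underside
- flux_jar: small amber jar, 34 mm diameter, 45 mm high, loose on the board's middle line. Origin: centre of its underside
- ring_cone: wooden cone, foot 34 mm diameter, 54 mm high, with a finished steel ring on it, loose on the board's middle line. Origin: centre of its underside
- third_hand: weighted black round stand (70 mm foot, 90 mm high) with long steel tweezers reaching 125 mm to one side, loose on the table beyond the board's far (+x) edge. Origin: centre of its underside
- charcoal: black block 50 x 90 x 30 mm, loose on the table beyond the board's far edge. Origin: centre of its underside
- hammer: small hammer, 220 mm long, lying on the table at the left. Origin: under its middle
- tin: can 60 mm diameter, 70 mm high, on the table at the right. Origin: centre of its underside
- scriber: scriber like a screwdriver, 160 mm long, lying on the table at the right. Origin: under its middle

How it is judged:
By the outcome, as a careful person would: the job done as asked, in the order asked, and still so for the second after the job is handed in, with the robot touching nothing.
It also fails if it takes over 64 s, if anything falls off the work surface, if the arm or the gripper's body presses on something with over 40 N, if the wrist force passes 120 N, or if a joint passes its speed limit or range.

## Working session

There is one attempt and no reset: what is moved stays moved. The work goes in short steps, Python scripts to look and compute and a tool call to move; the robot and the scene stay as the last step left them, time stands still between calls to the robot, and variables do not carry over. Pictures are saved under pics/ and viewed, and the job is handed in when it is done.

Besides the shell and the picture viewer there is one more tool, called after "Call:" as name(argument=value, ...) on one line, values as JSON. drive_tool: Moves the arm, as the interface text tells. Shifts and turns lie within -1 to 1; 1 stands for 0.3 m of shift or 2 rad of turn. Its arguments: {"type":"object","properties":{"increments":{"type":"array"}},"required":["increments"]}

```bash
mkdir -p pics; cat > h.py <<'E'
from bench import *
import numpy as np, cv2
def save(n,im): cv2.imwrite(f'pics/{n}.png',cv2.cvtColor(im,cv2.COLOR_RGB2BGR))
def K(c):
    f=200/np.tan(np.radians(c['fovy'])/2); return f,c['cx'],c['cy']
def ray(c,u,v,z):
    f,cx,cy=K(c);R=np.array(c['R']);t=np.array(c['t'])
    C=-R.T@t; d=R.T@np.array([(u-cx)/f,(v-cy)/f,1]); s=(z-C[2])/d[2]; return C+s*d
def proj(c,X):
    f,cx,cy=K(c);p=np.array(c['R'])@np.array(X)+np.array(c['t']); return f*p[0]/p[2]+cx,f*p[1]/p[2]+cy
def tri(c1,p1,c2,p2):
    A=[];b=[]
    for c,(u,v) in((c1,p1),(c2,p2)):
        f,cx,cy=K(c);R=np.array(c['R']);C=-R.T@np.array(c['t']);d=R.T@np.array([(u-cx)/f,(v-cy)/f,1]);d/=np.linalg.norm(d)
        P=np.eye(3)-np.outer(d,d);A.append(P);b.append(P@C)
    return np.linalg.solve(sum(A),sum(b))
E
python3 - <<'E'
from h import *
s=read_state();print(s)
for n in('side','top','wrist'):
    c=calibration(n);save(n+'0',get_image(n));print(n,{k:np.round(v,3).tolist() for k,v in c.items()})
E
```

```text
{'clock': 0.0, 'joints': array([-1.02842754e+00,  3.85545799e-01,  6.61285172e-03, -5.12234993e-04,
       -1.19401593e+00, -2.58614471e-01]), 'joint_vel': array([-3.15221430e-05,  2.19142745e-03, -1.27482704e-03, -4.12605559e-04,
       -3.72154519e-04,  2.25654596e-03]), 'joint_efforts': array([-1.77188052e-03, -3.92289948e+01,  1.88397485e+01,  4.18585718e+00,
       -4.75662528e-03, -8.10911956e-06]), 'position': array([ 174.84378077, -599.44848859,  241.22102303]), 'ee_rot': array([-1.41308032e-01,  9.89965063e-01,  1.08391685e-03, -2.00394904e-04]), 'contact_force': array([ 0.21485386, -0.12602133, -0.6302332 ]), 'wrist_torque': array([-0.00696138, -0.06559299, -0.03481782]), 'gripper_width': 85.60644565718708}
side {'fovy': 46.844, 'cx': 318.026, 'cy': 198.285, 'R': [[-0.669, -0.743, 0.012], [-0.554, 0.488, -0.674], [0.495, -0.458, -0.738]], 't': [390.226, 384.159, 1077.753]}
top {'fovy': 56.953, 'cx': 318.721, 'cy': 192.61, 'R': [[-0.025, -1.0, -0.01], [-0.991, 0.026, -0.134], [0.134, 0.007, -0.991]], 't': [43.305, 621.646, 946.939]}
wrist {'fovy': 66.823, 'cx': 315.846, 'cy': 196.135, 'R': [[-0.28, 0.96, 0.003], [0.919, 0.268, 0.289], [0.276, 0.083, -0.957]], 't': [624.002, -37.015, 378.796]}
```

View pics/top0.png

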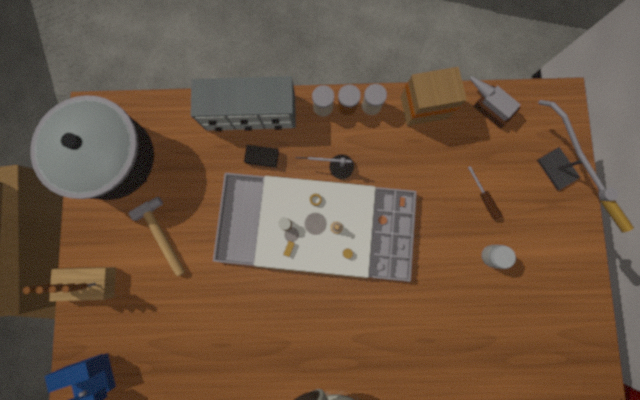

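View pics/side0.png

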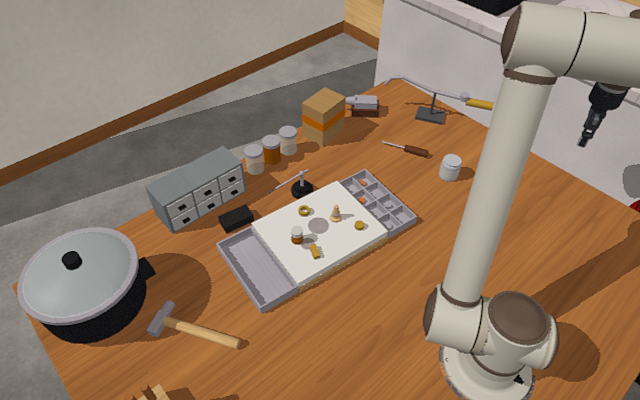

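View pics/wrist0.png

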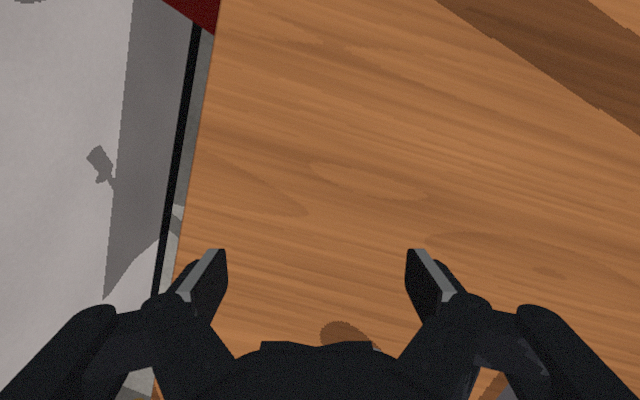

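The scrap tray is on the left (+y) at about (240,220) in the top view, and the sorting tray is on the right at (395,232). The tube is at (316,200), the bar at (289,249), the slug at (347,254), the jar at (287,226) and the cone at (338,228). I'll zoom in and measure.

```bash
python3 - <<'E'
from h import *
t=cv2.imread('pics/top0.png');s=cv2.imread('pics/side0.png')
cv2.imwrite('pics/tz.png',cv2.resize(t[165:290,205:425],None,fx=3.6,fy=3.6,interpolation=cv2.INTER_CUBIC))
cv2.imwrite('pics/sz.png',cv2.resize(s[160:315,210:425],None,fx=3.7,fy=3.7,interpolation=cv2.INTER_CUBIC))
for n,im in(('top',t),('side',s)):
    c=calibration(n);h=cv2.cvtColor(im,cv2.COLOR_BGR2HSV)
    m=cv2.inRange(h,(12,90,80),(35,255,255))
    b=cv2.inRange(h,(0,0,170),(60,60,255))
    k,l,st,ce=cv2.connectedComponentsWithStats(b);i=1+np.argmax(st[1:,4])
    cs,_=cv2.findContours((l==i).astype(np.uint8),0,2);q=cv2.convexHull(cs[0]);
    ap=cv2.approxPolyDP(q,8,True)[:,0];print(n,'board',[(p.tolist(),ray(c,*p,42).round(0).tolist()) for p in ap])
    hull=np.zeros_like(m);cv2.fillPoly(hull,[q],255)
    k,l,st,ce=cv2.connectedComponentsWithStats(m&hull)
    for j in range(1,k):
        if st[j,4]>8: print(n,st[j].tolist(),ce[j].round(1),ray(c,*ce[j],52).round(1))
E
```

```text
top board [([265, 178], [666.0, 171.0, 42.0]), ([373, 187], [634.0, -119.0, 42.0]), ([367, 274], [406.0, -93.0, 42.0]), ([255, 264], [438.0, 199.0, 42.0])]
top [310, 194, 12, 12, 54] [315.2 199.4] [603.4  37.2  52. ]
top [334, 225, 6, 5, 22] [336.7 226.9] [529.4 -17.4  52. ]
top [284, 241, 10, 15, 90] [288.7 248.3] [477.  109.2  52. ]
top [343, 249, 10, 9, 71] [347.5 253.1] [460.8 -43.5  52. ]
side board [([494, 104], [538.0, -826.0, 42.0]), ([376, 85], [906.0, -588.0, 42.0]), ([384, 1], [1371.0, -1140.0, 42.0]), ([498, 45], [768.0, -1203.0, 42.0])]
side [377, 79, 49, 15, 292] [400.5  85.6] [ 832.6 -642.8   52. ]
side [468, 98, 26, 7, 64] [480.1 101. ] [ 576.3 -789.1   52. ]
```

View pics/tz.png

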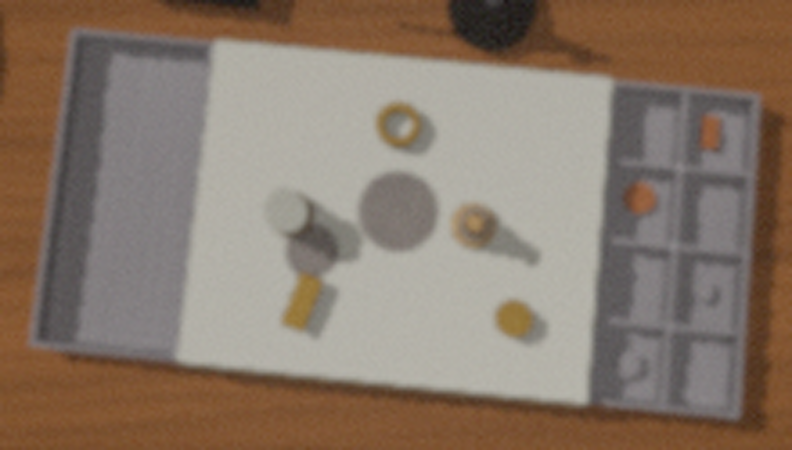

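View pics/sz.png

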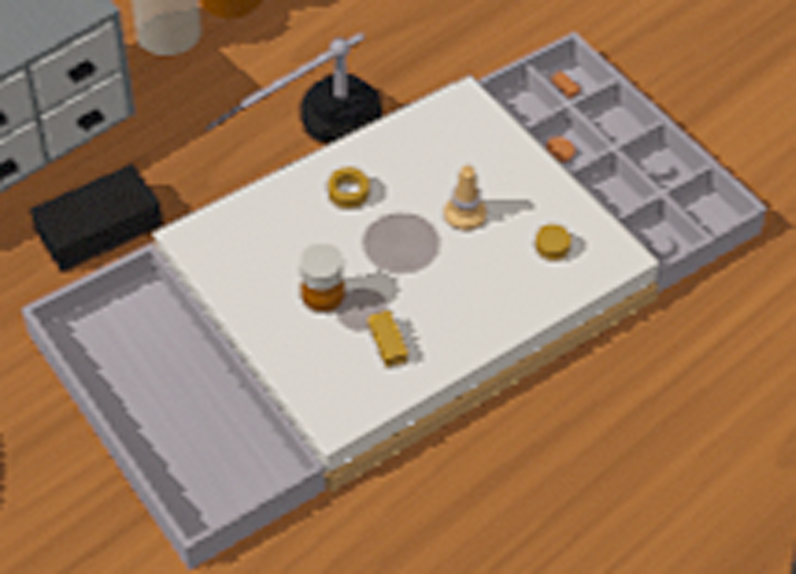

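```bash
python3 - <<'E'
from h import *
t=cv2.imread('pics/top0.png');s=cv2.imread('pics/side0.png')
ct,cs=calibration('top'),calibration('side')
def blobs(im,roi):
    h=cv2.cvtColor(im,cv2.COLOR_BGR2HSV);m=cv2.inRange(h,(10,110,60),(35,255,255))
    x,y,w,g=roi;z=np.zeros_like(m);z[y:y+g,x:x+w]=m[y:y+g,x:x+w];return z
P={'tube':((305,189,24,24),(296,202,18,18)),'bar':((280,238,20,24),(306,240,17,22)),'slug':((338,246,18,16),(352,217,15,15)),
}
for n,(a,b) in P.items():
    q=[]
    for im,r in((t,a),(s,b)):
        m=blobs(im,r);x,y,w,h=cv2.boundingRect(m);q.append((x+w/2-.5,y+h/2-.5))
        if n=='bar':print(cv2.minAreaRect(cv2.findNonZero(m)))
    X=tri(ct,q[0],cs,q[1]);print(n,np.round(q,1).tolist(),X.round(1),'top@49',ray(ct,*q[0],49).round(1),'side@49',ray(cs,*q[1],49).round(1))
# jar, cone tops (seen in both views)
print('jartop',tri(ct,(205+289/3.6,165+212/3.6),cs,(210+321/3.7,160+257/3.7)).round(1))
print('conetip',tri(ct,(205+476/3.6,165+224/3.6),cs,(210+467/3.7,160+169/3.7)).round(1))
for a,b in (((212,42),(160,236)),((612,78),(473,80)),((588,405),(657,265)),((177,361),(330,458))):
    print('corner',tri(ct,(205+a[0]/3.6,165+a[1]/3.6),cs,(210+b[0]/3.7,160+b[1]/3.7)).round(1))
E
```

```text
tube [[315.5, 199.0], [304.0, 210.0]] [604.5  36.2  49.1] top@49 [604.7  36.4  49. ] side@49 [604.4  36.1  49. ]
((288.84478759765625, 248.13792419433594), (5.385164737701416, 14.112845420837402), 21.801406860351562)
((314.5862121582031, 250.96551513671875), (14.484235763549805, 6.685032367706299), 68.19859313964844)
bar [[288.5, 248.0], [314.0, 251.0]] [477.8 110.1  48.4] top@49 [477.7 109.9  49. ] side@49 [477.6 110.4  49. ]
slug [[347.5, 253.0], [359.0, 225.0]] [461.2 -43.5  48.3] top@49 [461.1 -43.6  49. ] side@49 [461.  -42.9  49. ]
jartop [539.9 114.9  85.5]
conetip [527.3 -16.6  93.7]
corner [668.4 173.1  39.7]
corner [ 635.  -126.2   32.8]
corner [397.2 -95.6  35.7]
corner [433.9 201.3  36.4]
```

Call:
drive_tool(increments=[[-0.63,[0,0,0],-0.0731],[-0.63,[0,0,0],-0.0731],[-0.63,[0,0,0],-0.0731],[-0.63,[0,0,0],-0.0731],[-0.63,[0,0,0],-0.0731],[-0.63,[0,0,0],-0.0731],[-0.63,[0,0,0],-0.0731],[-0.63,[0,0,0],-0.0731]])

```text
clock: 1.15
position: [175.0, -599.7, 241.8]
ee_rot: [-0.666, 0.746, 0.0, 0.0]
contact_force: [0.2, 0.2, -0.0]
gripper_width: 15.6
```

Call:
drive_tool(increments=[[-0.63,[-0.165,-0.0518,0.01],0],[-0.63,[-0.165,-0.0518,0.01],0],[-0.63,[-0.165,-0.0518,0.01],0],[-0.63,[-0.165,-0.0518,0.01],0],[-0.63,[-0.165,-0.0518,0.01],0],[-0.63,[-0.165,-0.0518,0.01],0],[-0.63,[-0.165,-0.0518,0.01],0],[-0.63,[-0.165,-0.0518,0.01],0],[-0.63,[-0.165,-0.0518,0.02],0],[-0.63,[-0.165,-0.0518,0.02],0],[-0.63,[-0.165,-0.0518,0.02],0],[-0.63,[-0.165,-0.0518,0.02],0],[-0.63,[-0.165,-0.0518,0.02],0],[-0.63,[-0.165,-0.0518,0.02],0],[-0.63,[0,0,0],0]])

```text
clock: 3.02
position: [473.3, 65.4, 181.5]
ee_rot: [-0.666, 0.746, 0.0, -0.0]
contact_force: [-0.7, 0.5, -0.2]
gripper_width: 15.9
```

```bash
python3 - <<'E'
from h import *
s=read_state();print(s['clock'],s['position'],s['ee_rot'])
c=calibration('wrist');im=get_image('wrist');save('wrist1',im)
np.save('w1.npy',im)
f=[(n,np.round(proj(c,X),0)) for n,X in dict(tube=(604.5,36.2,56),bar=(477.8,110.1,56),slug=(461.2,-43.5,56)).items()];print(f)
E
```

```text
3.025 [473.25351433  65.36952552 181.54487411] [-6.65864445e-01  7.46072652e-01  7.18061669e-05 -3.66920084e-04]
[('tube', array([161., 177.])), ('bar', array([316., 239.])), ('slug', array([315.,  56.]))]
```

View pics/wrist1.png

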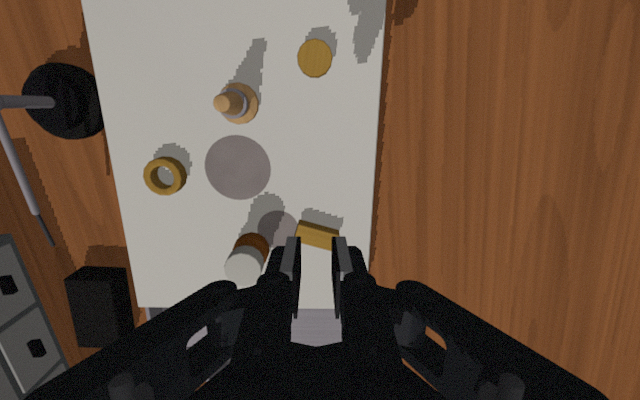

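The wrist view agrees with the predictions: bar at (317,235), slug (315,58), tube (165,176). The bar lies roughly across the lane, and the fingers are centred behind it. I'll descend in stages and watch the force.

Call:
drive_tool(increments=[[-0.63,[0,0.013,0.09],0],[-0.63,[0,0,0.09],0],[-0.63,[0,0,0.09],0],[-0.63,[0,0,0.085],0],[-0.63,[0,0,0.01],0],[-0.63,[0,0,0.01],0],[-0.63,[0,0,0],0]])

```text
clock: 3.95
position: [468.9, 63.2, 70.7]
ee_rot: [-0.664, 0.747, -0.0, 0.001]
contact_force: [0.1, -0.0, 0.4]
gripper_width: 15.7
```

```bash
python3 - <<'E'
from h import *
s=read_state();print(s['clock'],s['position'],s['contact_force'])
c=calibration('side');im=get_image('side');
save('side2',cv2.resize(im[160:315,210:425],None,fx=3.7,fy=3.7,interpolation=cv2.INTER_CUBIC))
save('wrist2',get_image('wrist'))
E
```

```text
3.95 [468.86682471  63.20924441  70.67147527] [ 0.05479533 -0.04754302  0.43020376]
```

View pics/side2.png

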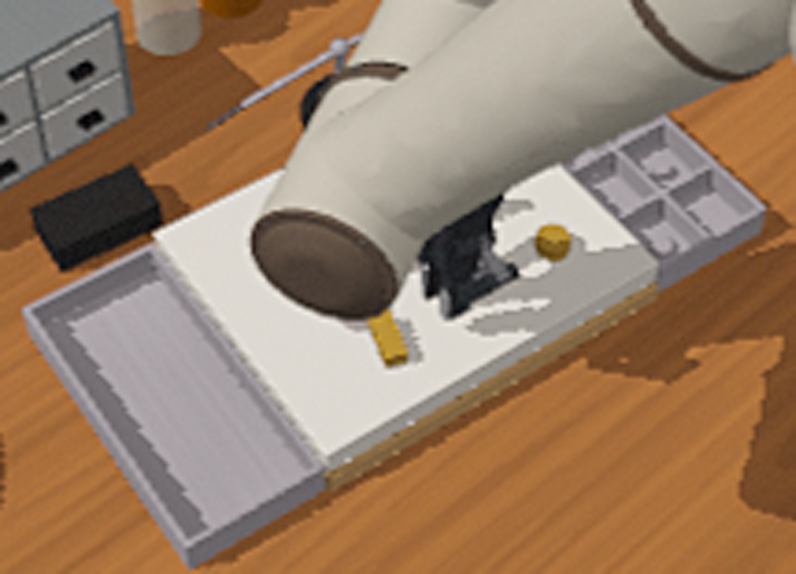

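View pics/wrist2.png

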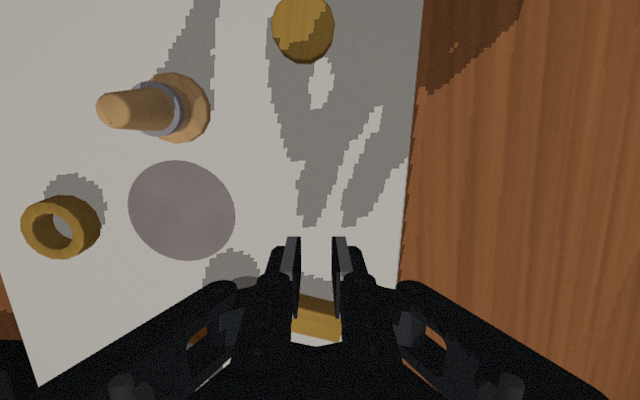

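```bash
python3 - <<'E'
from h import *
from scipy.spatial.transform import Rotation as Ro
s=read_state();c=calibration('wrist');T=Ro.from_quat(s['ee_rot']).as_matrix()
for z in(24,11,0,-15,-30,-45):
  print(z,[(x,y,np.round(proj(c,s['position']+T@np.array([x,y,z])),0).tolist()) for x,y in((11,-8),(11,-22),(11,-45),(-11,-45))])
p=ray(c,231,300,42);print(p)
for n,X in dict(jart=(540,115,87),jarb=(540,115,42)).items():print(n,np.round(proj(c,X),0),T.T@(np.array(X)-s['position']))
E
```

```text
24 [(11, -8, [301.0, 224.0]), (11, -22, [275.0, 224.0]), (11, -45, [233.0, 224.0]), (-11, -45, [236.0, 260.0])]
11 [(11, -8, [300.0, 234.0]), (11, -22, [272.0, 234.0]), (11, -45, [227.0, 234.0]), (-11, -45, [230.0, 273.0])]
0 [(11, -8, [299.0, 244.0]), (11, -22, [269.0, 244.0]), (11, -45, [220.0, 244.0]), (-11, -45, [224.0, 284.0])]
-15 [(11, -8, [297.0, 259.0]), (11, -22, [264.0, 259.0]), (11, -45, [209.0, 259.0]), (-11, -45, [214.0, 304.0])]
-30 [(11, -8, [294.0, 279.0]), (11, -22, [257.0, 279.0]), (11, -45, [196.0, 279.0]), (-11, -45, [202.0, 327.0])]
-45 [(11, -8, [291.0, 304.0]), (11, -22, [249.0, 304.0]), (11, -45, [179.0, 304.0]), (-11, -45, [187.0, 357.0])]
[525.05078788  97.70860384  42.        ]
jart [183. 390.] [-59.61149196 -64.6376523  -16.18328578]
jarb [213. 326.] [-59.56775767 -64.56762117  28.81663848]
```

Call:
drive_tool(increments=[[-0.63,[0,0,0.02],0],[-0.63,[0,0,0.015],0],[-0.63,[0,0,0.01],0],[-0.63,[0,0,0],0]])

```text
clock: 4.55
position: [468.2, 63.1, 55.9]
ee_rot: [-0.664, 0.747, 0.0, -0.0]
contact_force: [-0.0, 0.3, -0.1]
gripper_width: 15.7
```

Tips are just above the board with no contact force. Next I push the bar.

Call:
drive_tool(increments=[[-0.63,[-0.03,0,0],0],[-0.63,[-0.04,0,0],0],[-0.63,[-0.045,0,0],0],[-0.63,[-0.045,0,0],0],[-0.63,[-0.045,0,0],0],[-0.63,[-0.045,0,0],0],[-0.63,[0,0,0],0]])

```text
clock: 5.42
position: [477.6, 139.0, 56.3]
ee_rot: [-0.665, 0.747, -0.0, 0.0]
contact_force: [-0.1, -0.2, -0.6]
gripper_width: 16.0
```

```bash
cat > look.py <<'E'
import sys
from h import *
s=read_state();print(s['clock'],s['position'].round(1),s['contact_force'].round(1))
n=sys.argv[1]
a=get_image('side')[160:315,210:425];b=get_image('wrist')
a=cv2.resize(a,(400,288),interpolation=cv2.INTER_CUBIC);b=cv2.resize(b,(400,250))
o=np.zeros((540,800,3),np.uint8);o[:288,:400]=a;o[290:540,:400]=b
t=get_image('top')[165:290,205:425];o[:228,400:]=cv2.resize(t,(400,228),interpolation=cv2.INTER_CUBIC)
save(n,o)
E
python3 look.py l3
```

```text
5.425 [477.6 139.   56.3] [-0.1 -0.2 -0.6]
```

View pics/l3.png

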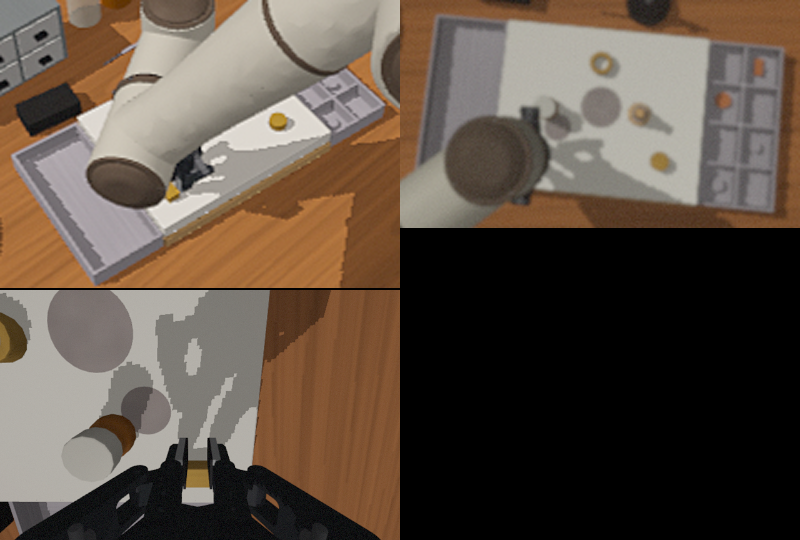

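The bar is squarely against the fingers (wrist inset, about (200,475)) and the jar stands clear. I'll continue over the edge.

Call:
drive_tool(increments=[[-0.63,[-0.04,0,0],0],[-0.63,[-0.05,0,0],0],[-0.63,[-0.05,0,0],0],[-0.63,[-0.05,0,0],0],[-0.63,[-0.05,0,0],0],[-0.63,[-0.02,0,0],0],[-0.63,[0,0,0],0]])

```text
clock: 6.45
position: [486.2, 215.6, 56.2]
ee_rot: [-0.665, 0.747, 0.0, -0.0]
contact_force: [-0.0, -0.4, 0.1]
gripper_width: 16.1
```

```bash
python3 look.py l4
```

```text
6.45 [486.2 215.6  56.2] [-0.  -0.4  0.1]
```

View pics/l4.png

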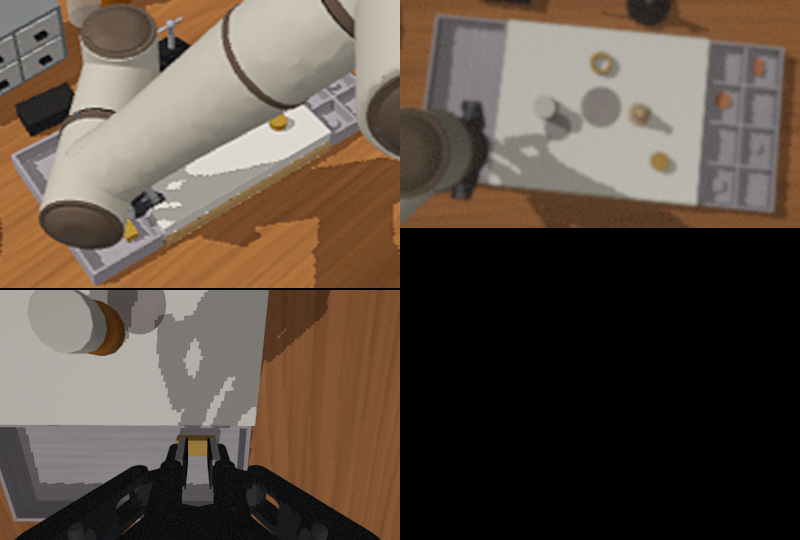

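The bar is in the tray. Now back behind the slug.

Call:
drive_tool(increments=[[-0.63,[0,0,-0.08],0],[-0.63,[0,0,-0.08],0],[-0.63,[0,0,-0.08],0],[-0.63,[0.1,-0.014,0],0],[-0.63,[0.16,0,0],0],[-0.63,[0.16,0,0],0],[-0.63,[0.16,0,0],0],[-0.63,[0.16,0,0],0],[-0.63,[0.16,0,0],0],[-0.63,[0.1,0,0],0],[-0.63,[0,0,0],0],[-0.63,[0,0,0.08],0],[-0.63,[0,0,0.08],0],[-0.63,[0,0,0.04],0],[-0.63,[0,0,0],0]])

```text
clock: 8.48
position: [455.1, -83.0, 67.8]
ee_rot: [-0.665, 0.747, 0.0, -0.001]
contact_force: [-0.2, 0.2, 0.9]
gripper_width: 15.8
```

```bash
python3 look.py l5
```

```text
8.475 [455.1 -83.   67.8] [-0.2  0.2  0.9]
```

View pics/l5.png

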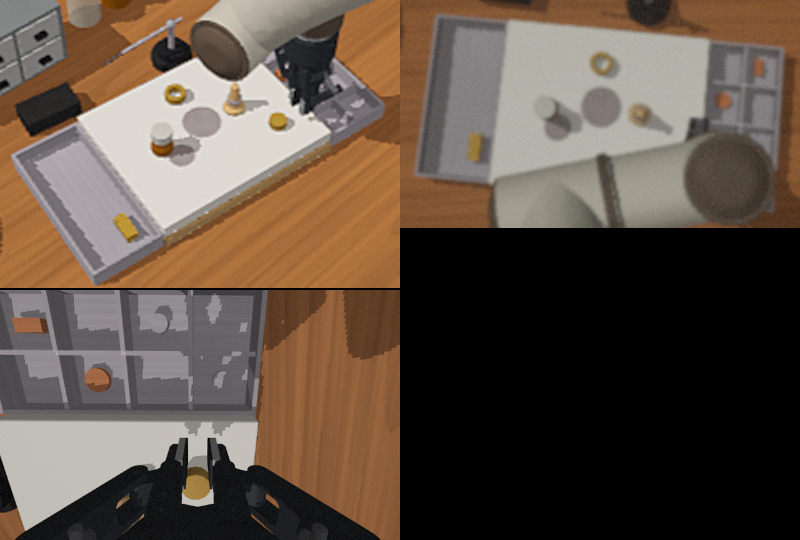

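Call:
drive_tool(increments=[[-0.63,[0,-0.003,0.02],0],[-0.63,[0,0,0.019],0],[-0.63,[0,0,0],0],[-0.63,[-0.025,0,0],0],[-0.63,[-0.035,0,0],0],[-0.63,[-0.045,0,0],0],[-0.63,[-0.045,0,0],0],[-0.63,[-0.045,0,0],0],[-0.63,[-0.045,0,0],0],[-0.63,[-0.045,0,0],0],[-0.63,[-0.045,0,0],0],[-0.63,[-0.045,0,0],0],[-0.63,[-0.045,0,0],0],[-0.63,[-0.045,0,0],0],[-0.63,[-0.045,0,0],0],[-0.63,[-0.045,0,0],0],[-0.63,[0,0,0],0]])

```text
clock: 10.75
position: [476.1, 83.2, 56.6]
ee_rot: [-0.665, 0.747, -0.0, 0.0]
contact_force: [-0.3, -0.3, -0.3]
gripper_width: 15.6
```

```bash
python3 look.py l6
```

```text
10.75 [476.1  83.2  56.6] [-0.3 -0.3 -0.3]
```

View pics/l6.png

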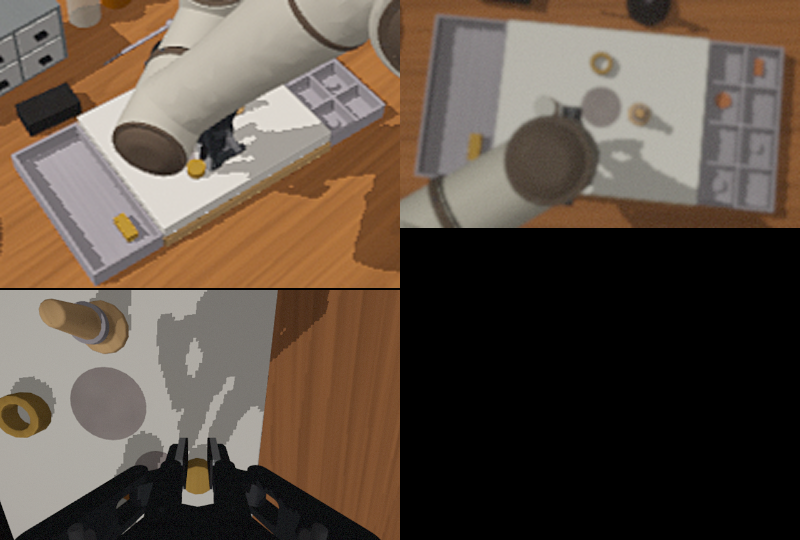

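```bash
python3 - <<'E'
from h import *
c=calibration('top');p=ray(c,246.2,245.8,11);d=p[:2]-[537,38];u=np.array([.115,.9934]);print(p,d@[u[1],-u[0]],d@u)
E
```

```text
[485.98707784 228.43442072  11.        ] -72.57619525488853 183.31106749371926
```

The slug is riding in the two-finger cradle, and the jar and cone stand clear. The bar lies in the tray straight ahead, so I'll drift inward past the jar to land the slug beside it rather than on top of it.

Call:
drive_tool(increments=[[-0.63,[-0.04,0.005,0],0],[-0.63,[-0.05,0,0],0],[-0.63,[-0.05,0,0],0],[-0.63,[-0.055,0,0],0],[-0.63,[-0.055,0,0],0],[-0.63,[-0.06,-0.03,0],0],[-0.63,[-0.06,-0.035,0],0],[-0.63,[-0.06,-0.03,0],0],[-0.63,[-0.04,0,0],0],[-0.63,[0,0,0],0]])

```text
clock: 12.15
position: [518.7, 219.8, 56.4]
ee_rot: [-0.665, 0.747, 0.0, -0.0]
contact_force: [-0.5, -0.3, 0.4]
gripper_width: 15.8
```

```bash
python3 look.py l7
```

```text
12.15 [518.7 219.8  56.4] [-0.5 -0.3  0.4]
```

View pics/l7.png

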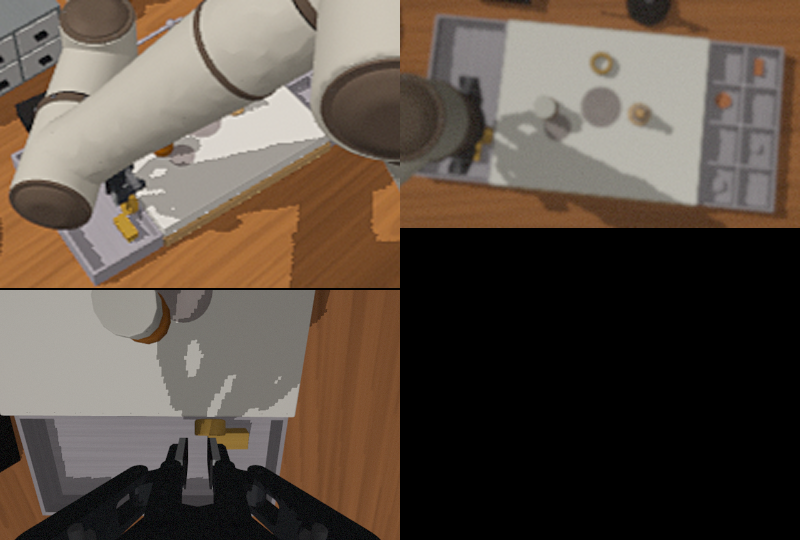

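Call:
drive_tool(increments=[[-0.63,[0,0,-0.09],0],[-0.63,[0,0,-0.09],0],[-0.63,[0,0,-0.09],0],[-0.63,[0.1,-0.05,0],0],[-0.63,[0.14,-0.07,0],0],[-0.63,[0.14,-0.07,0],0],[-0.63,[0.14,-0.07,0],0],[-0.63,[0.14,-0.07,0],0],[-0.63,[0.06,-0.024,0],0],[-0.63,[0,0,0],0],[-0.63,[0,0,0.07],0],[-0.63,[0,0,0.07],0],[-0.63,[0,0,0.08],0],[-0.63,[0,0,0],0]])

```text
clock: 14.05
position: [597.4, -7.2, 69.9]
ee_rot: [-0.665, 0.747, 0.001, -0.002]
contact_force: [-0.3, -0.1, 1.0]
gripper_width: 15.8
```

```bash
python3 look.py l8; python3 - <<'E'
from h import *
save('t8',cv2.resize(get_image('top')[165:290,205:425],None,fx=3.6,fy=3.6,interpolation=cv2.INTER_CUBIC))
E
```

```text
14.05 [597.4  -7.2  69.9] [-0.3 -0.1  1. ]
```

View pics/l8.png

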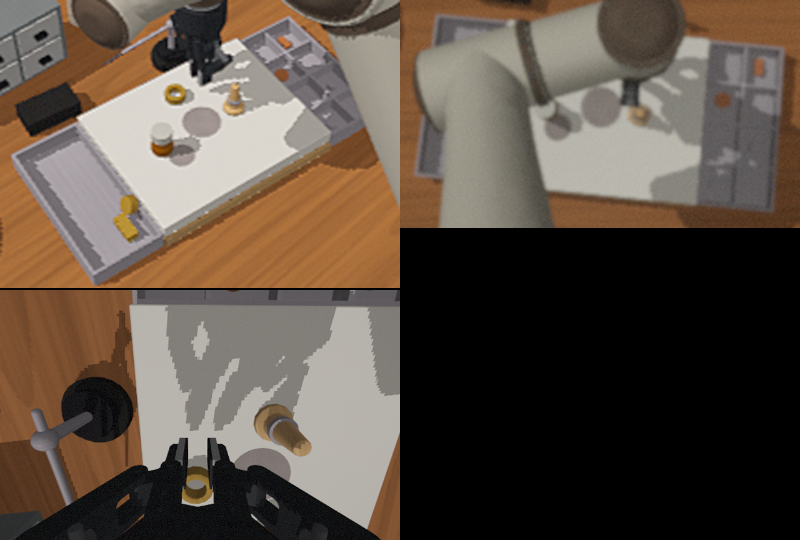

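View pics/t8.png

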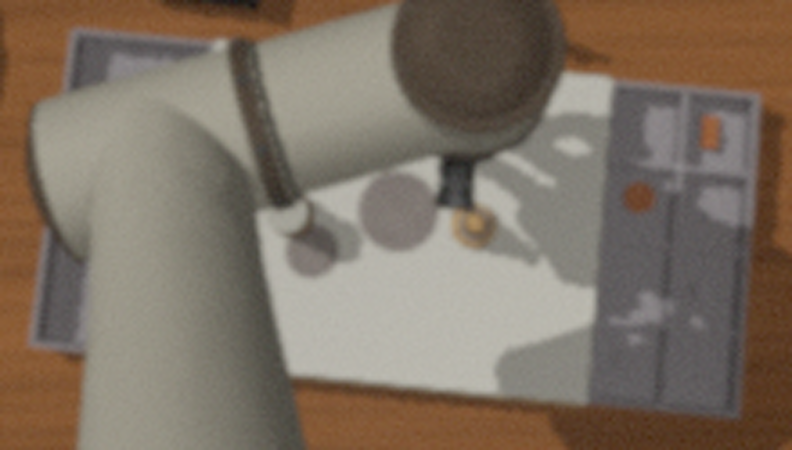

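The slug is in the tray next to the bar (it may be leaning on it; I'll check later). The tube sits in front of the fingers at about (197,485) in the wrist inset. Now I push it.

Call:
drive_tool(increments=[[-0.63,[0,-0.007,0.02],0],[-0.63,[0,0,0.025],0],[-0.63,[0,0,0],0],[-0.63,[-0.025,0,0],0],[-0.63,[-0.035,0,0],0],[-0.63,[-0.045,0,0],0],[-0.63,[-0.045,0,0],0],[-0.63,[-0.045,0,0],0],[-0.63,[-0.045,0,0],0],[-0.63,[-0.045,0,0],0],[-0.63,[-0.045,0,0],0],[-0.63,[-0.045,0,0],0],[-0.63,[0,0,0],0]])

```text
clock: 15.88
position: [614.7, 104.6, 58.0]
ee_rot: [-0.665, 0.747, 0.0, 0.0]
contact_force: [1.1, -0.5, -0.7]
gripper_width: 15.6
```

```bash
python3 look.py l9
```

```text
15.875 [614.7 104.6  58. ] [ 1.1 -0.5 -0.7]
```

View pics/l9.png

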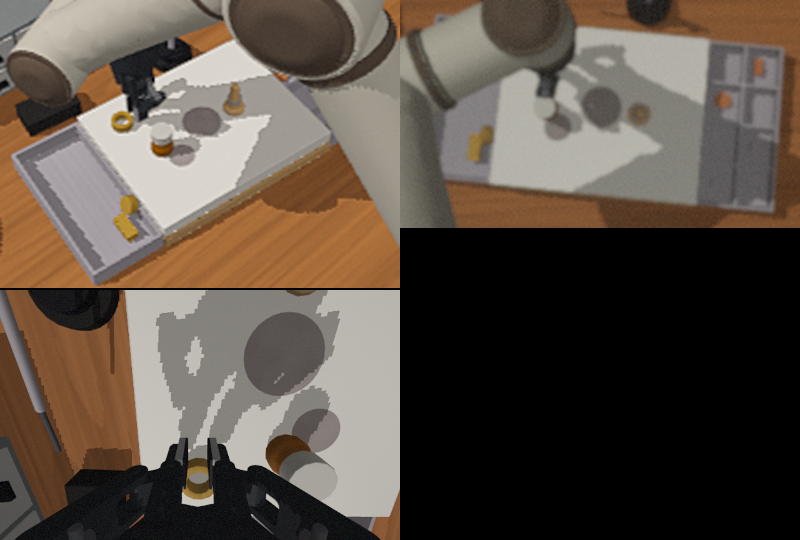

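Call:
drive_tool(increments=[[-0.63,[-0.04,0,0],0],[-0.63,[-0.05,0,0],0],[-0.63,[-0.05,0,0],0],[-0.63,[-0.055,0,0],0],[-0.63,[-0.055,0,0],0],[-0.63,[-0.055,0,0],0],[-0.63,[-0.03,0,0],0],[-0.63,[0,0,0],0],[-0.63,[0,0,-0.09],0],[-0.63,[0,0,-0.12],0],[-0.63,[0,0,-0.15],0],[-0.63,[0.1,0,-0.1],0],[-0.63,[0.15,0,0],0],[-0.63,[0.15,0,0],0],[-0.63,[0.1,0,0],0],[-0.63,[0,0,0],0]])

```text
clock: 18.02
position: [608.1, 51.7, 196.3]
ee_rot: [-0.663, 0.749, 0.0, -0.0]
contact_force: [0.1, 0.4, -0.4]
gripper_width: 15.7
```

```bash
python3 look.py l10;python3 - <<'E'
from h import *
save('w10',get_image('wrist'))
E
```

```text
18.025 [608.1  51.7 196.3] [ 0.1  0.4 -0.4]
```

View pics/l10.png

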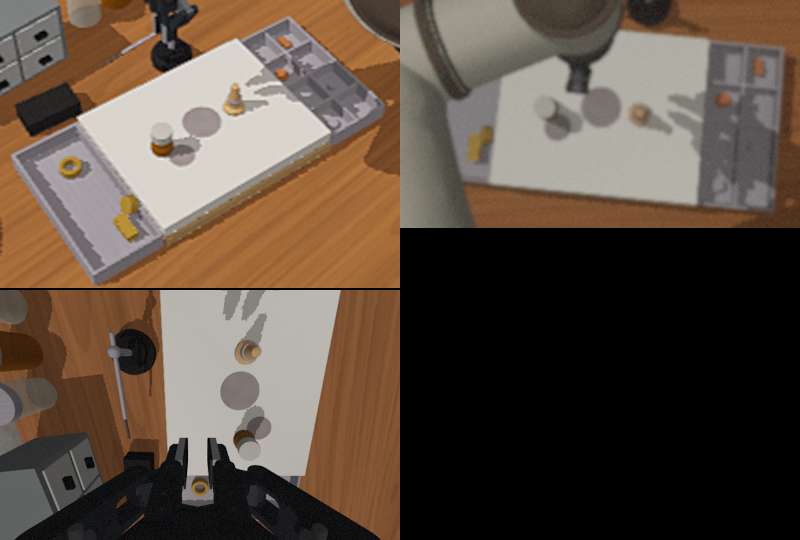

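View pics/w10.png

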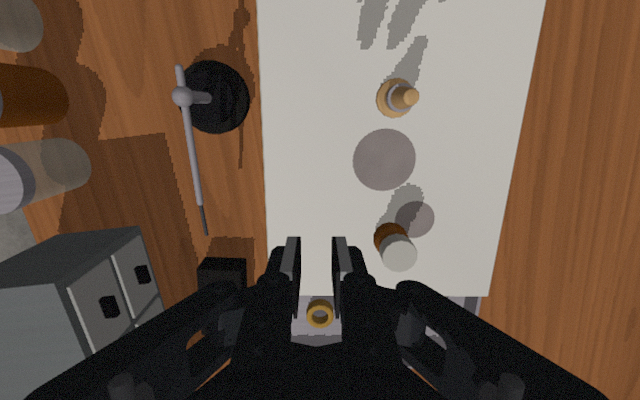

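Call:
drive_tool(increments=[[-0.63,[0,0,-0.1],0],[-0.63,[-0.12,0.09,-0.1],0],[-0.63,[-0.15,0.1,0],0],[-0.63,[-0.15,0.1,0],0],[-0.63,[-0.15,0.1,0],0],[-0.63,[-0.12,0.05,0],0],[-0.63,[0,0,0],0]])

```text
clock: 19.1
position: [500.7, 278.6, 255.9]
ee_rot: [-0.666, 0.746, 0.0, 0.0]
contact_force: [0.4, 0.3, -0.4]
gripper_width: 15.9
```

```bash
python3 - <<'E'
from h import *
print(read_state()['position']);c=calibration('wrist');im=get_image('wrist');save('w11',im)
E
```

```text
[500.68332637 278.59048011 255.9059574 ]
```

View pics/w11.png

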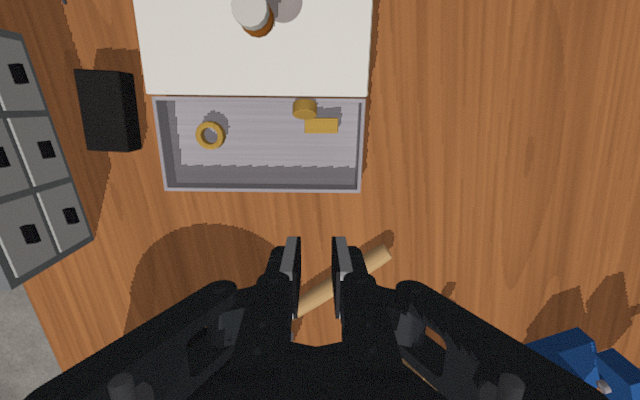

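```bash
python3 - <<'E'
from h import *
im=cv2.imread('pics/w11.png');cw=calibration('wrist')
cv2.imwrite('pics/w11z.png',cv2.resize(im[80:200,150:375],None,fx=3.5,fy=3.5,interpolation=cv2.INTER_CUBIC))
s=get_image('side');cs=calibration('side')
save('s11z',cv2.resize(s[210:310,210:310],None,fx=6,fy=6,interpolation=cv2.INTER_CUBIC))
for z in (11,18,30):print(ray(cw,304,105,z).round(0))
E
```

```text
[506. 203.  11.]
[506. 203.  18.]
[506. 203.  30.]
```

View pics/w11z.png

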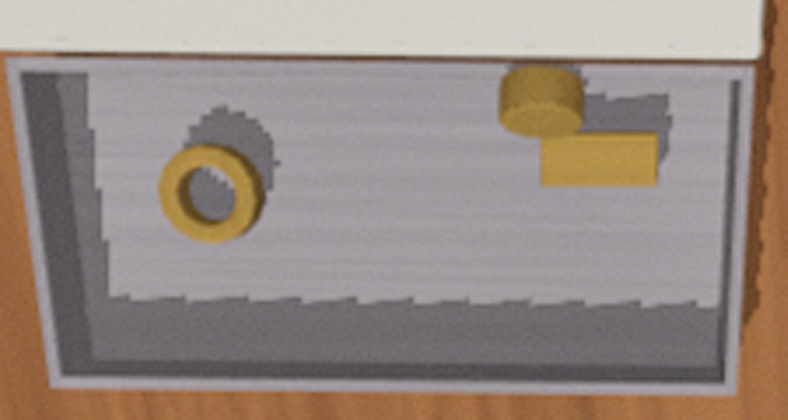

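View pics/s11z.png

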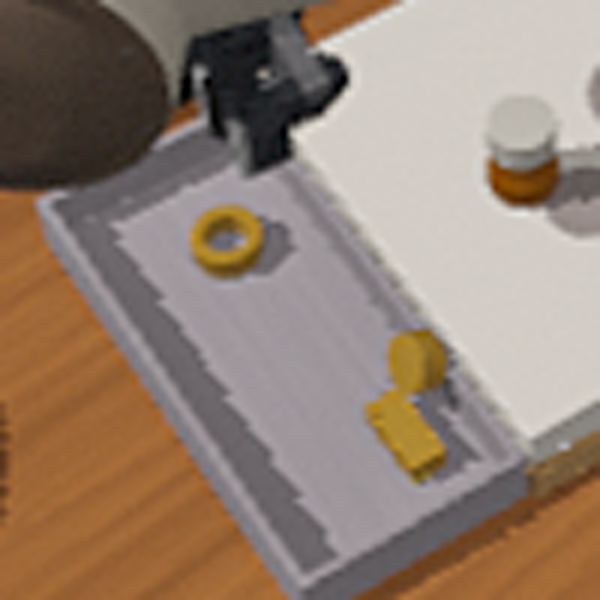

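```bash
python3 - <<'E'
from h import *
cw,cs=calibration('wrist'),calibration('side')
W=lambda a,b:(150+a/3.5,80+b/3.5)
S=lambda a,b:(210+a/6,210+b/6)
u=np.array([.1155,.9933])
def show(n,X):
    d=X[:2]-[537,38];print(n,X.round(1),'board xy',(d@[u[1],-u[0]]).round(1),(d@u).round(1))
show('face ctr',tri(cw,W(541,118),cs,S(410,365)))
# extreme right/left of +y face
show('slug silhouette ctr',tri(cw,W(541,100),cs,S(417,362)))
show('bar top corner far-left',tri(cw,W(541,138),cs,S(386,393)))
show('bar near right',tri(cw,W(657,186),cs,S(415,470)))
show('tube',tri(cw,W(211,193),cs,S(228,240)))
show('rim corner',tri(cw,W(53,387),cs,S(45,200)))
for n,p in dict(edgeL=(100,53),edgeR=(640,57),rimin=(541,72)).items(): show(n,ray(cw,*W(*p),42 if n[0]=='e' else 30))
show('slug top z=32',ray(cw,*W(541,68),32));show('slug low z',ray(cw,*W(541,137),10))
E
```

```text
face ctr [506.5 210.9  22.6] board xy -50.3 168.2
slug silhouette ctr [506.4 206.   20.2] board xy -49.8 163.4
bar top corner far-left [509.5 219.9   6.1] board xy -48.4 177.5
bar near right [469.7 238.5  10.8] board xy -90.0 191.3
tube [626.9 223.6   3. ] board xy 67.9 194.7
rim corner [686.5 281.4  26.9] board xy 120.4 259.1
edgeL [638.5 176.1  42. ] board xy 84.8 148.9
edgeR [473.4 196.4  42. ] board xy -81.4 150.0
rimin [504.7 197.1  30. ] board xy -50.4 154.3
slug top z=32 [504.5 195.9  32. ] board xy -50.5 153.1
slug low z [508.  217.9  10. ] board xy -49.5 175.3
```

The tube and bar lie flat in the tray. The slug is fully off the board and in the tray, but tilted against its near wall. I'll take a closer look.

Call:
drive_tool(increments=[[-0.63,[-0.1,-0.045,0.08],0],[-0.63,[-0.03,0,0.1],0],[-0.63,[0,0,0.1],0],[-0.63,[0,0,0],0]])

```text
clock: 19.7
position: [519.0, 310.5, 169.5]
ee_rot: [-0.664, 0.748, -0.0, -0.003]
contact_force: [0.4, 0.1, -0.4]
gripper_width: 15.8
```

```bash
python3 - <<'E'
from h import *
print(read_state()['position']);im=get_image('wrist');np.save('w12.npy',im);save('w12',im[0:240,80:560]);save('w12z',cv2.resize(im[20:140,200:400],None,fx=4,fy=4,interpolation=cv2.INTER_CUBIC))
E
```

```text
[519.0030799  310.54938151 169.48055817]
```

View pics/w12.png

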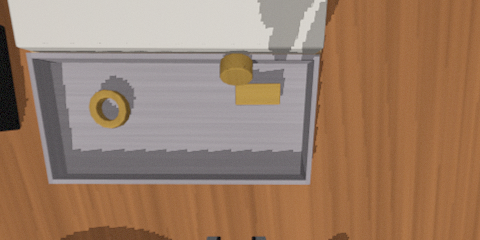

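View pics/w12z.png

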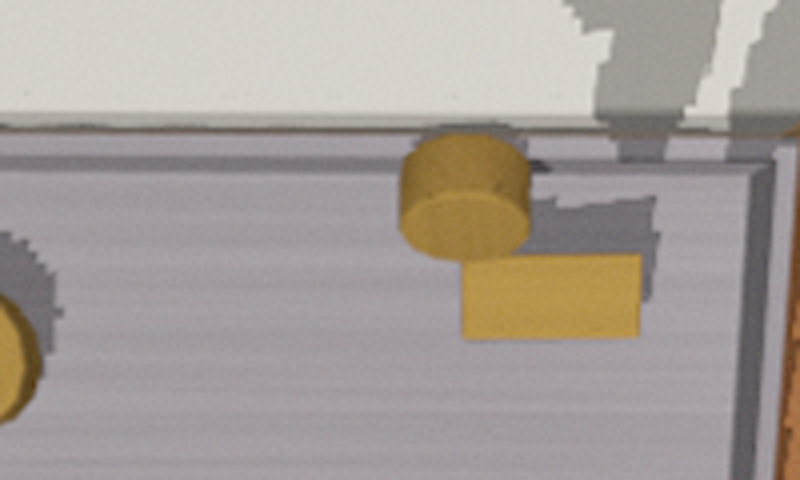

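The slug is wedged: its upper edge is on the tray rim and its foot is against the corner of the bar. It is off the board but not lying properly in the tray. I'll nudge it sideways (+x) off the bar corner with shut fingers passing above the bar.

Call:
drive_tool(increments=[[-1,[0.1,0.04,0],0],[-1,[0.13,0.045,0],0],[-1,[0.093,0.036,0.05],0],[-1,[0,0,0.1],0],[-1,[0,0,0.1],0],[-1,[0,0,0.08],0],[-1,[0,0,0],0]])

```text
clock: 20.62
position: [472.7, 220.0, 73.3]
ee_rot: [-0.664, 0.748, -0.0, -0.0]
contact_force: [-0.1, 0.1, 0.1]
gripper_width: 0.2
```

```bash
cat > lk.py <<'E'
import sys
from h import *
s=read_state();print(s['clock'],s['position'].round(1),s['contact_force'].round(1))
d=s['position'][:2]-[537,38];print('board',d@[.9933,-.1155],d@[.1155,.9933])
a=cv2.resize(get_image('side')[210:310,210:310],(400,400),interpolation=cv2.INTER_CUBIC)
b=cv2.resize(get_image('wrist')[150:350,220:420],(400,400),interpolation=cv2.INTER_CUBIC)
save(sys.argv[1],np.hstack([a,b]))
E
python3 lk.py l13
```

```text
20.625 [472.7 220.   73.3] [-0.1  0.1  0.1]
board -84.88435328044817 173.3920594859088
```

View pics/l13.png

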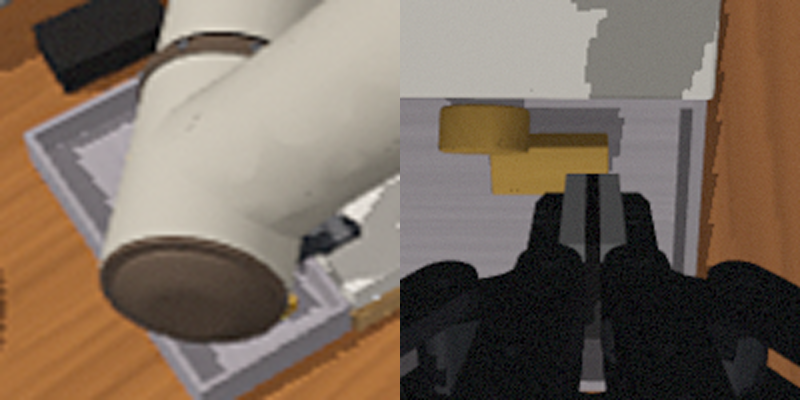

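Call:
drive_tool(increments=[[-1,[0,0,0.06],0],[-1,[0,0,0.045],0],[-1,[0,0,0.02],0],[-1,[0,0,0],0]])

```text
clock: 21.22
position: [472.5, 220.5, 35.6]
ee_rot: [-0.664, 0.747, -0.0, -0.0]
contact_force: [-0.4, -0.6, -0.2]
gripper_width: -0.3
```

```bash
python3 lk.py l14
```

```text
21.225 [472.5 220.5  35.6] [-0.4 -0.6 -0.2]
board -85.11184100353815 173.79887833490955
```

View pics/l14.png

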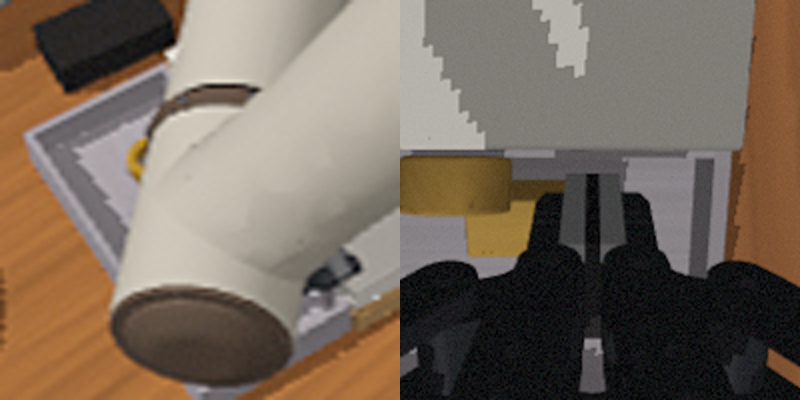

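Call:
drive_tool(increments=[[-1,[0,-0.02,0],0],[-1,[0,-0.02,0],0],[-1,[0,-0.02,0],0],[-1,[0,-0.02,0],0],[-1,[0,0,0],0]])

```text
clock: 21.95
position: [496.9, 217.5, 35.5]
ee_rot: [-0.664, 0.748, -0.0, 0.0]
contact_force: [-0.2, 0.5, -0.4]
gripper_width: 0.0
```

```bash
python3 lk.py l15
```

```text
21.95 [496.9 217.5  35.5] [-0.2  0.5 -0.4]
board -60.613448032416834 173.69817194172234
```

View pics/l15.png

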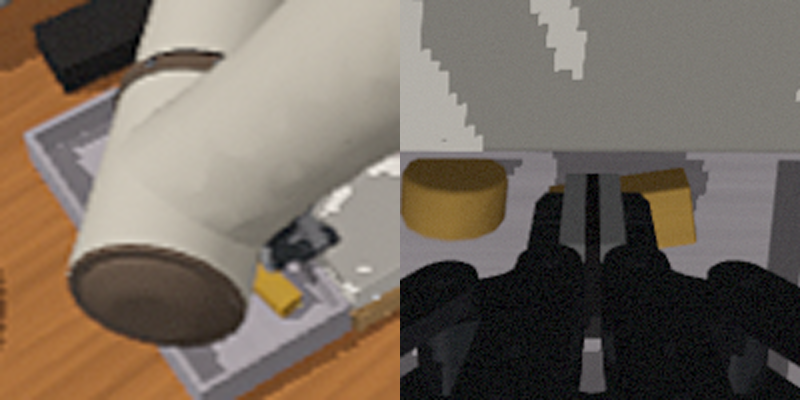

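Call:
drive_tool(increments=[[-1,[0,0,-0.08],0],[-1,[0,0,-0.12],0],[-1,[-0.1,0.03,-0.15],0],[-1,[-0.15,0,-0.1],0],[-1,[-0.1,0,0],0],[-1,[0,0,0],0]])

```text
clock: 22.8
position: [499.4, 324.7, 170.6]
ee_rot: [-0.665, 0.747, 0.0, 0.0]
contact_force: [-0.3, -1.4, -1.3]
gripper_width: -0.0
```

```bash
python3 - <<'E'
from h import *
im=get_image('wrist');w=cv2.resize(im[20:160,170:400],None,fx=3.4,fy=3.4,interpolation=cv2.INTER_CUBIC);save('w16',w)
s=get_image('side');save('s16',cv2.resize(s[210:310,210:310],None,fx=6,fy=6,interpolation=cv2.INTER_CUBIC))
E
```

```text
(no output)
```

View pics/w16.png

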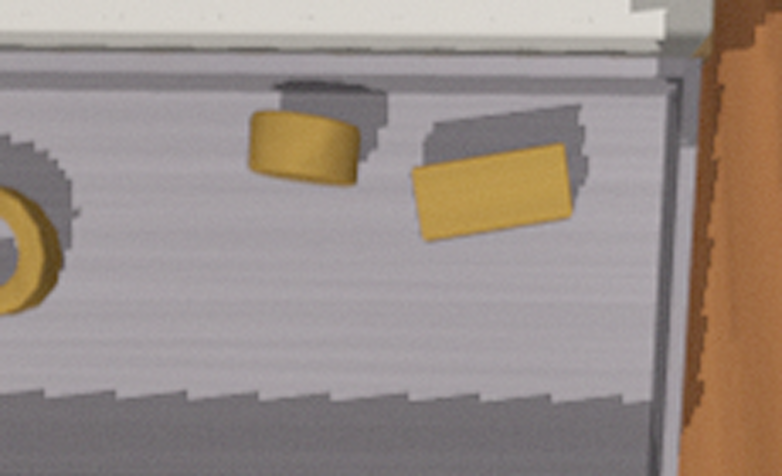

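View pics/s16.png

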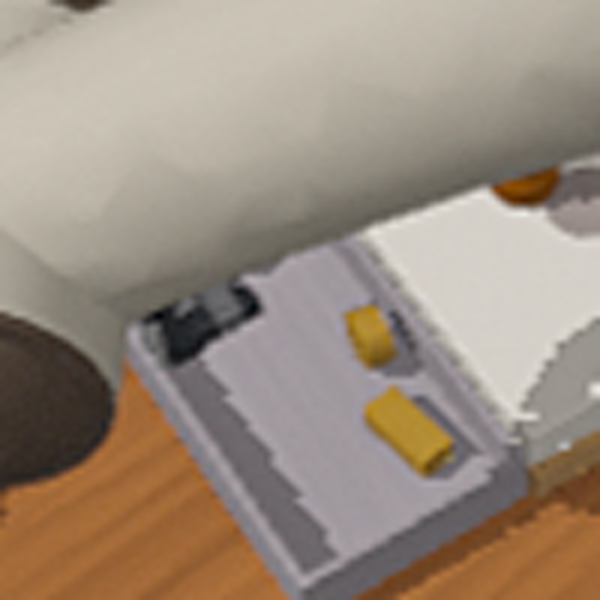

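The slug is now free of the wall, the bar and the rim, standing on its edge inside the tray. I'll retract and check everything, including that it isn't moving.

Call:
drive_tool(increments=[[-1,[0,0,-0.15],0],[-1,[0,0,-0.15],0],[-1,[0.15,0,0],0],[-1,[0.2,0,0],0],[-1,[0.2,0,0],0],[-1,[0.2,0,0],0],[-1,[0.2,0,0],0],[-1,[0.2,0,0],0],[-1,[0.2,0,0],0],[-1,[0.2,0,0],0],[-1,[0.2,0,0],0],[-1,[0.15,0,0],0],[-1,[0,0,0],0],[-1,[0,0,0],0]])

```text
clock: 24.65
position: [431.8, -243.3, 260.2]
ee_rot: [-0.664, 0.748, 0.001, -0.0]
contact_force: [0.5, 0.8, -0.0]
gripper_width: -0.1
```

```bash
python3 - <<'E'
from h import *
print(read_state()['clock'],read_state()['position'])
im=get_image('top');save('t17',cv2.resize(im[165:290,205:425],None,fx=3.6,fy=3.6,interpolation=cv2.INTER_CUBIC));save('t17f',im)
s=get_image('side');save('s17',cv2.resize(s[160:315,210:425],None,fx=3.7,fy=3.7,interpolation=cv2.INTER_CUBIC))
E
```

```text
24.65 [ 431.80945157 -243.29398974  260.16668124]
```

View pics/t17.png

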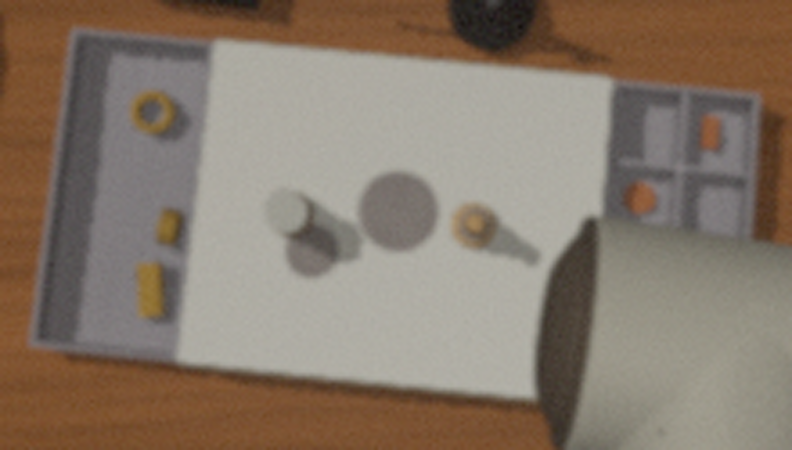

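View pics/s17.png

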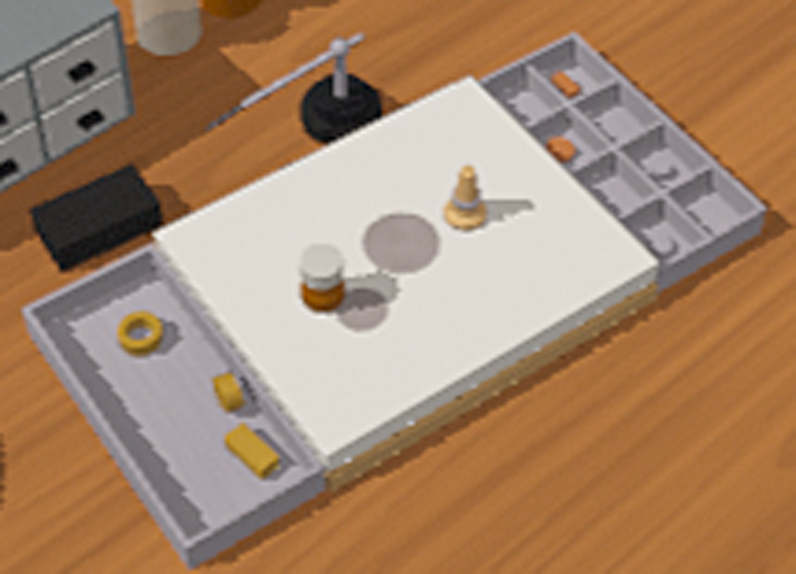

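View pics/t17f.png

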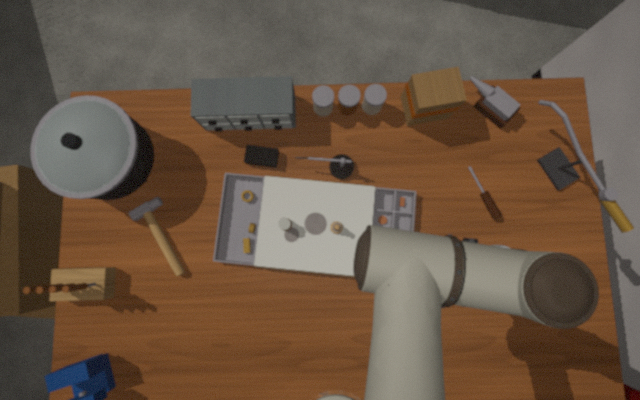

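```bash
python3 -c "
from bench import *
print(job_done())"
```

```text
the job is handed in; nothing more can be done
None
```

All three brass offcuts are in the plain scrap tray on the board's +y side. I only pushed them, using the nearly shut fingers, and handed the job in at about 25 s of the 64 s allowed.

- **Wedged slug:** The slug first came to rest tilted between the tray's near wall and the bar. I nudged it free sideways with the shut fingers, and the bar turned slightly inside the tray as I did so.
- **Final views (top and side):** The board is clear of brass and nothing hangs on its edge. The bar and tube lie flat. The slug stands upright on its rim in the tray, touching nothing but the tray floor. It was at the same pixel in two pictures about 2 s apart.
- **Other objects:** The jar, cone, third hand, charcoal and hammer stand where they were at the start. The right part of the sorting tray and the tin were partly hidden by the arm in the last top view. The side view shows the sorting tray as at the start, but I did not check the tin again at the end.
- **Forces:** The force readings after each move stayed below about 2 N.
- **Measurements:** Two-view heights agreed with the given sizes to about 1 mm for the offcuts. The board's corner heights came out 2–9 mm low, so I used the given 42 mm for the board top.

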